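Line up the catch and the quarter-turn fastener, then hold the filter panel shut

ROBOT

A 6-joint arm with a two-finger parallel gripper is mounted at the origin on a cart in front of the work surface, level with it; the furniture and walls round the work are solid. World frame = base frame: x ahead of the robot, y to its left, z up, the work surface at z = 0. Lengths are in m, angles in rad, forces in N, time in s.
With the tool pointing down it reaches from about 0.35 to 0.95 m from the base axis. Payload 17.4 kg.
Tool frame: the origin (TCP) lies between the finger pads; the fingertips stand 22 mm ahead of it and the grasp point (between the pads) lies 3 mm ahead of it; z points along the fingers, y is the direction in which the jaws open and shut (so a half turn about z gives the same grasp; the last joint's range is limited). The gripper opens to 93 mm and grips with 3 to 60 N. Pads are 15 mm wide; open, the fingers measure 128 mm over their backs; the gripper's body (75 mm by 188 mm) begins 65 mm behind the grasp point.
Start: joints at [-0.038, 0.116, 1.442, -0, 1.584, -0.038], TCP at [0.675, -0, 0.241] pointing down, gripper open.
Joint ranges: [-2.83, 2.83], [-0.83, 2.19], [0.07, 2.5], [-1.14, 4.28], [0.01, 3], [-2.97, 2.97]. Speed limits (rad/s): [1.89, 1.89, 2.22, 3.14, 3.14, 3.14].

INTERFACE

Orientations are given as a unit quaternion [w, x, y, z].
In Python, from station import env, cams, workorder gives the robot as it stands. The module is installed in compiled form; this text tells all that it offers.
- The arm moves only by the tool step_arm, never from a script. Its argument "plan" is a list of rows, each a list of 5 numbers: the shift along the tool's x, y, z in m, then the turn about the tool's z in rad, then the opening, from -1 (shut) to 1 (fully open), so that 0 is half open. A call has 1 to 20 rows; each row shifts and turns the pose as measured when the row begins, along the tool's axes as they then stand; what a row does not reach is not made up. A row lasts 1/8 s, in which the tool goes at most 62.5 mm and 10.7 degrees, less where a joint would pass 70% of its speed; a pose out of reach is approached as far as the arm can. A call with a gripper value outside its range is refused whole. The fingers move at their own pace and stop on an object; "newtons" is the grip in N (left out, the last holds). Time passes only in rows, so rows that do not move let the fingers close. It gives the time, the measured TCP pose, the force and the opening at its end, in the units of the state.
- env.get_obs(): the state, without advancing time (a new reading comes with each control period).
- cams.snapshot(name): name is "scene" or "side" or "wrist"; returns a dict with "color" (480x640x3 uint8, red, green, blue), "fx", "fy", "cx", "cy" (pixels), "view" (4x4, takes a point from world to camera coordinates). Camera axes: x right, y down, z forward; pixel columns grow to the right and rows downward; lengths in m; the calibration is good to about 2 mm. A picture is of the moment at which its call begins. There is no depth.
- workorder.hand_in(): hands the job in, once; it reports no verdict.
The state is a dict: "time_s": time; "joints": joint angles; "dq": joint speeds; "joint_torque": joint torques, N m; "ee_pos": TCP position; "tool_rot": TCP orientation; "wrist_force": force on the tool from outside, world axes, zero at the start; "moment": the same for the moment, N m; "width": finger opening in m.
Only numpy, scipy, OpenCV 4.12 (cv2) and the standard library are available. Lean on these libraries where they do the work, as an engineer would, in place of code of your own. Each camera call takes 0.05 s, during which the arm holds its last target. There are 200 camera calls.

TASK

On the dust-extractor filter box, first turn the round black adjusting knob, in small turns, until the pointer of the catch stands at the mark. Then turn the winged quarter-turn fastener on the sprung access panel anticlockwise until its wing lines up with the two index lines on the panel, and press the panel straight down until it sits flush against the frame. Finish while still holding the panel pressed shut - it springs up if let go - and leave the loose things lying about undisturbed.

Things in the scene. Friction and masses are not known exactly. Their poses are not given: they have to be found in the camera images.
- filter_box: Grey painted filter box, 190 (its x) x 270 (its y) x 60 mm high, fixed to the bench. Origin at the centre of its underside; x points away from the robot at yaw 0, y to the left, z up. Its left part carries the access panel, its right part (y below -35 mm) is a flat deck with its top 60 mm above the bench, carrying the pointer, the mark and the adjusting knob. At the back a 30 mm suction spigot.
- adjuster_grip (a point): Point on the vertical axis of the round black fluted adjusting knob, 14 mm above the knob's lower face and 12 mm below its top. Knob 32 mm across, 26 mm tall, on a steel collar 38 mm across and 4 mm tall on the deck; box frame (0, -100, 78) mm.
- adjuster (a joint): Angle of the adjusting knob, rad, growing anticlockwise seen from above. It stays where it is left (friction 0.05 Nm). Each rad moves the pointer 6 mm along the box's +x. The pointer is at the mark at 1.5 rad; it starts at -0.4 to 0.45. Stops at -1.2 and 3.2.
- catch (a joint): Travel, m, of the catch plate under the panel and of the pointer fixed to it, along the box's +x, driven only by the adjusting knob. 0.009 = pointer at the mark.
- pointer_tip (a point): Tip of the small dark pointer, 2 mm above the deck, just to the right of the panel. It moves along the box's x.
- mark (a point): Inner (+y) end of the single dark line, 16 mm long, across the bright scale strip on the deck. When the pointer is right its tip is at this point.
- fastener_grip (a point): Point on the vertical axis of the quarter-turn fastener, at mid-height of its steel wing. The wing is 40 mm long, 11 mm thick, 20 mm tall and stands on a round hub 30 mm across and 5 mm tall that lies on the panel. This point is 15 mm above the panel's upper face; with the panel up, box frame (0, 0, 89) mm. Its x axis runs along the wing. It goes up and down with the panel.
- fastener (a joint): Angle of the fastener, rad, growing anticlockwise seen from above. 0 = wing along the box's x, 1.571 = wing along the box's y, in line with the two index lines and its foot in line with the slot of the catch plate. It starts at 0.1 to 0.6. No stop at the aligned position; stops at -0.1 and 2.2. It stays where it is left (friction 0.06 Nm).
- panel_middle (a point): Middle of the upper face of the access panel, a bright flat metal plate 150 x 150 x 4 mm. The fastener stands 48 mm to the right (-y) of it, the plate's right edge lies 75 mm to the right.
- panel (a joint): How far the panel is pressed down, m: 0 = sprung up, 10 mm above the frame (upper face 74 mm above the bench); 0.010 = flush against the frame. It moves straight up and down on guide pins; the spring pushes up with about 3 N at 0 and 8 N at flush, then the frame stops it. It can be pressed anywhere on the plate or by the fastener. If the pointer or the fastener is out of line, the fastener's foot lands on the catch plate and the panel stops 2 mm down.
- borax_cone: White round tablet, 43 mm across, 15 mm tall, loose on the bench, to be left alone. Origin under its centre.
- ring_clamp: Turned wooden handle, 114 x 25 x 22 mm, lying loose on the bench, to be left alone. Origin under its centre.
- bench_scriber: Thin steel scriber, 103 mm long, 8 mm thick, lying loose on the bench behind the box, to be left alone. Origin under its centre.

How it is judged:
On the way, in this order (a step that is already met when the one before it is completed fails the run):
1. the pointer stands at the mark (value of joint catch between 0.007 and 0.011 m), for 0.2 s.
2. the fastener's wing is in line with the index lines, the pointer still at the mark (all of step 1 and value of joint fastener between 1.421 and 1.721 rad), for 0.2 s.
3. the panel is pressed flush (all of step 2 and value of joint panel above 0.0085 m), for 0.3 s.
At the end, for the whole second after the job is handed in: The robot is still pressing on the panel or its fastener (with over 3 N) and the panel is within 1.5 mm of flush with the frame; the pointer is within 2 mm of the mark and the fastener's wing within 0.15 rad of the index lines (all of step 3 and contact force between any of the fingers, the arm and panel above 3 N); the arm keeps its last pose, push and grip.
It fails at once if a loose bystander is moved more than 30 mm (distance of any of borax_cone, ring_clamp, bench_scriber from where it was at the start of the episode above 0.03 m).
It also fails if it takes over 51 s, if anything falls off the work surface, if the arm or the gripper's body presses on something with over 40 N, if the wrist force passes 120 N, or if a joint passes its speed limit or range.

## Working session

There is one attempt and no reset: what is moved stays moved. The work goes in short steps, Python scripts to look and compute and a tool call to move; the robot and the scene stay as the last step left them, time stands still between calls to the robot, and variables do not carry over. Pictures are saved under pics/ and viewed, about 8 in all and at most 12, crops included, and the job is handed in when it is done.

Besides the shell and the picture viewer there is one more tool, called in YAML: its name, and indented under it one key for each argument. step_arm: Moves the arm, as the interface text tells. Its arguments: {"type":"object","properties":{"plan":{"type":"array","items":{"type":"array","items":{"type":"number"}}},"newtons":{"type":"number"}},"required":["plan"]}

```bash
mkdir -p pics
cat > h.py <<'E'
import numpy as np, cv2, json
from station import env, cams, workorder
def snap(n,f):
    s=cams.snapshot(n); cv2.imwrite('pics/'+f+'.png',s['color'][:,:,::-1])
    json.dump({k:(np.array(s[k]).tolist()) for k in('fx','fy','cx','cy','view')},open('pics/'+f+'.json','w')); return s
def load(f): return json.load(open('pics/'+f+'.json'))
def px2w(s,u,v,z):
    V=np.array(s['view']); R=V[:3,:3]; c=-R.T@V[:3,3]
    d=R.T@np.array([(u-s['cx'])/s['fx'],(v-s['cy'])/s['fy'],1]); return c+d*(z-c[2])/d[2]
def w2px(s,p):
    V=np.array(s['view']); q=V[:3,:3]@np.array(p)+V[:3,3]; return s['fx']*q[0]/q[2]+s['cx'],s['fy']*q[1]/q[2]+s['cy']
E
python3 - <<'E'
from h import *
a=snap('scene','scene1');b=snap('wrist','wrist1')
print(env.get_obs())
E
```

```text
{'time_s': 0.1, 'joints': array([-3.78068874e-02,  1.16447172e-01,  1.44218459e+00, -8.68631962e-06,
        1.58401668e+00, -3.77885568e-02]), 'dq': array([-0.0016713 , -0.00190093, -0.00306835,  0.00098597,  0.00146072,
        0.00119883]), 'joint_torque': array([ 3.09313356e-03, -7.22894382e+01, -6.23865938e+01,  7.81798759e-02,
        2.28431396e-02, -1.37065126e-04]), 'ee_pos': array([ 6.74840006e-01, -9.96474993e-06,  2.39981439e-01]), 'tool_rot': array([-3.84165924e-04,  7.07113202e-01,  7.07100163e-01, -3.62091696e-04]), 'wrist_force': array([ 0.00091911,  0.46242094, -0.15450297]), 'moment': array([0.00607111, 0.01450222, 0.05116579]), 'width': 0.0929241590915577}
```

View pics/scene1.png

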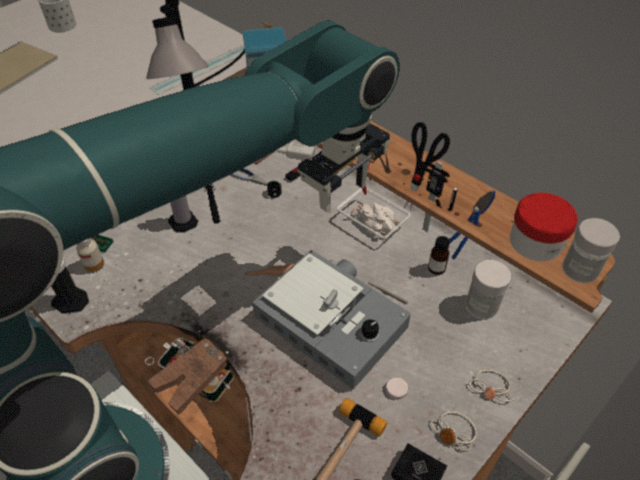

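View pics/wrist1.png

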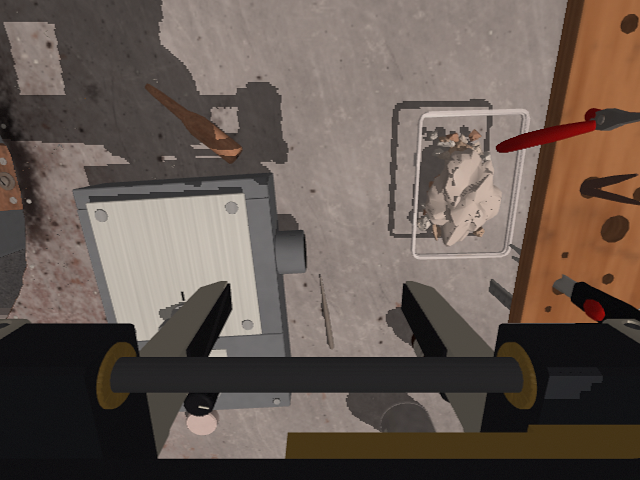

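Run:
```python
from h import *
snap('side','side1')
c=cv2.imread('pics/scene1.png')[240:400,240:420]; cv2.imwrite('pics/c1.png',cv2.resize(c,None,fx=4.4,fy=3.75*4.4/3.75*0+3.7,interpolation=cv2.INTER_CUBIC))
```

```text
(no output)
```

View pics/c1.png

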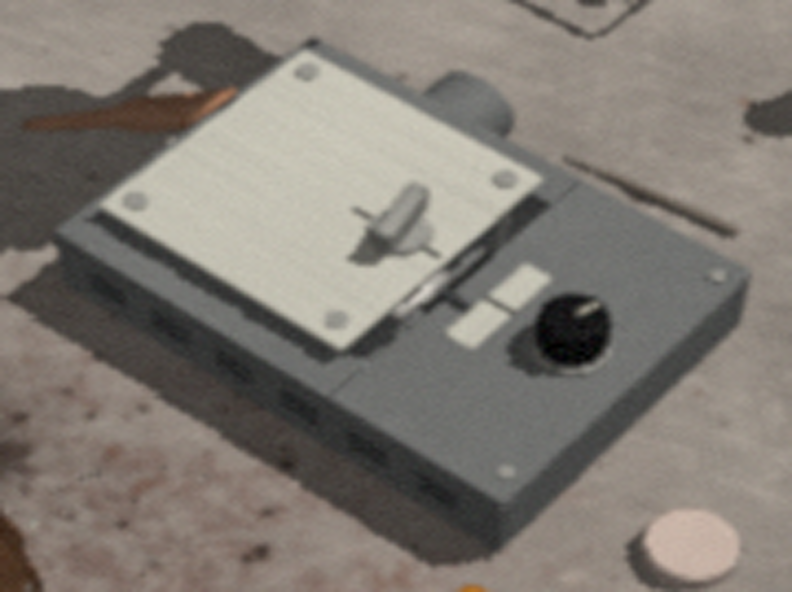

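View pics/side1.png

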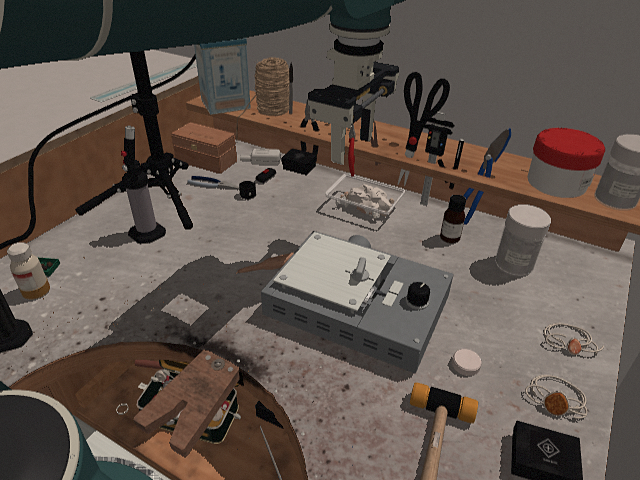

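```bash
cat > fit.py <<'E'
from h import *
from scipy.optimize import least_squares
C=lambda X,Y:(240+X/4.4,240+Y/3.7)
O=[('scene1',(-95,135,60),C(60,233)),('scene1',(-95,-135,60),C(503,500)),('scene1',(95,-135,60),C(748,275)),
('scene1',(-75,123,74),C(100,208)),('scene1',(75,123,74),C(312,52)),('scene1',(75,-27,74),C(545,180)),('scene1',(-75,-27,74),C(343,350)),
('wrist1',(-75,123,74),(88,206)),('wrist1',(75,123,74),(244,193)),('wrist1',(75,-27,74),(261,335)),
('side1',(-75,123,74),(273,281)),('side1',(75,123,74),(317,233)),('side1',(-95,-135,60),(418,346)),('side1',(95,-135,60),(452,273))]
def T(p,b):
    x,y,t=p; b=np.array(b)/1000; c,s=np.cos(t),np.sin(t); return np.array([x+c*b[0]-s*b[1],y+s*b[0]+c*b[1],b[2]])
L={k:load(k) for k in('scene1','wrist1','side1')}
f=lambda p:np.concatenate([np.subtract(w2px(L[n],T(p,b)),uv) for n,b,uv in O])
if __name__=='__main__':
    r=least_squares(f,[.5,-.05,0],loss='soft_l1'); p=r.x; print(p); print(f(p).reshape(-1,2).round(1).tolist())
    iT=lambda q:np.array([[np.cos(p[2]),np.sin(p[2])],[-np.sin(p[2]),np.cos(p[2])]])@(q[:2]-p[:2])*1000
    s=L['scene1']
    for nm,uv,z in[('pointer tip',C(470,307),.062),('mark',C(485,297),.0605),('knob top',C(574,315),.09),('wing end1',C(420,190),.0995),('wing end2',C(380,235),.0995)]: print(nm,iT(px2w(s,*uv,z)))
    for nm,b in[('knob',(0,-100,78)),('fast',(0,0,89)),('panel',(0,48,74))]: print(nm,T(p,b))
    for nm,b in[('knob',(0,-100,90)),('fast',(0,0,99))]: print(nm,w2px(L['wrist1'],T(p,b)),w2px(L['scene1'],T(p,b)))
    for nm,uv in[('tablet',(397,387)),('scr1',C(565,158)),('scr2',C(735,235))]: print(nm,px2w(s,*uv,.01))
E
python3 fit.py
```

```text
[ 0.54015549 -0.0945916   0.06452833]
[[-2.1, -0.3], [0.3, 1.8], [1.5, -1.1], [-0.8, -0.5], [-1.9, -0.7], [-0.2, -0.5], [-0.5, 0.4], [-2.1, -1.0], [0.4, 1.5], [1.5, 0.6], [-0.4, -1.3], [-2.9, -1.9], [3.0, 4.3], [2.2, -0.3]]
pointer tip [ -9.31696947 -49.05083428]
mark [  1.09332809 -49.70473464]
knob top [  0.74036497 -98.7277515 ]
wing end1 [15.65976489  1.24715339]
wing end2 [-19.52388315  -3.8437126 ]
knob [ 0.54660384 -0.19438347  0.078     ]
fast [ 0.54015549 -0.0945916   0.089     ]
panel [ 0.53706028 -0.0466915   0.074     ]
knob (np.float64(198.79811461023746), np.float64(406.74463828796)) (np.float64(370.75141995002), np.float64(325.7274768120521))
fast (np.float64(178.43715685666953), np.float64(329.9175175707331)) (np.float64(331.04873645345356), np.float64(296.60393711012495))
tablet [ 0.51698214 -0.2929997   0.01      ]
scr1 [ 0.67500699 -0.08472884  0.01      ]
scr2 [ 0.6890543  -0.18278342  0.01      ]
```

step_arm:
  plan:
    - [-0.04,-0.026,0.014,0,0.3]
    - [-0.04,-0.026,0.014,0,0.3]
    - [-0.04,-0.026,0.014,0,0.3]
    - [-0.04,-0.026,0.014,0,0.3]
    - [-0.034,-0.024,0.014,0,0.3]
    - [0,0,0,0.17,0.3]
    - [0,0,0,0.17,0.3]
    - [0,0,0,0.17,0.3]
    - [0,0,0,0.17,0.3]
    - [0,0,0,0.17,0.3]
    - [0,0,0,0.17,0.3]
    - [0,0,0,0,0.3]
  newtons: 25

```text
time_s: 1.65
ee_pos: [0.541, -0.1996, 0.1646]
tool_rot: [-0.001, 0.966, 0.257, -0.002]
wrist_force: [0.0, -0.2, 0.4]
width: 0.0606
```

```bash
cat > goto.py <<'E'
from h import *
from scipy.spatial.transform import Rotation as Ro
import sys
def rel(t):
    o=env.get_obs(); w,x,y,z=o['tool_rot']; R=Ro.from_quat([x,y,z,w]).as_matrix()
    print('t',o['time_s'],'pos',o['ee_pos'].round(4),'xang',round(float(np.arctan2(R[1,0],R[0,0])),3),'F',o['wrist_force'].round(1),'M',o['moment'].round(2),'w',round(o['width'],4),'q6',o['joints'][5].round(2),'toolshift',(R.T@(np.array(t)-o['ee_pos'])).round(4))
if __name__=='__main__': rel([float(a) for a in sys.argv[1:4]])
E
python3 goto.py 0.5466 -0.1944 0.089
python3 -c "
from h import *
snap('wrist','wrist2')"
```

```text
t 1.65 pos [ 0.541  -0.1996  0.1646] xang 0.52 F [ 0.  -0.2  0.4] M [0.06 0.07 0.06] w 0.0606 q6 0.65 toolshift [ 0.0078 -0.0014  0.0756]
```

View pics/wrist2.png

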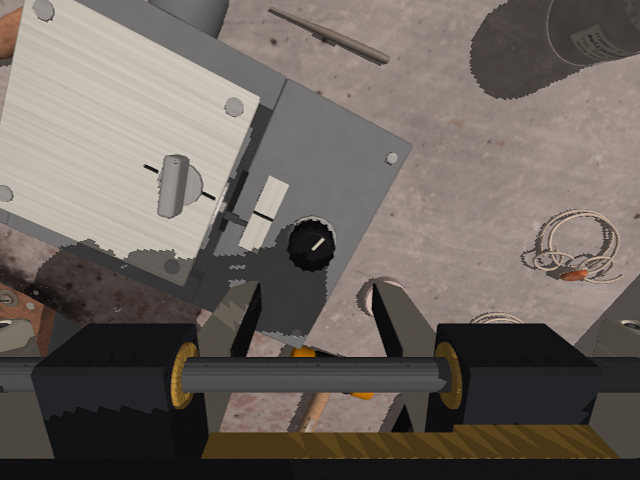

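```bash
python3 - <<'E'
from fit import *
L['wrist2']=load('wrist2')
O+= [('wrist2',(0,-100,90),(311,245)),('wrist2',(75,-27,74),(261,98)),('wrist2',(95,-135,60),(411,146))]
r=least_squares(f,[.54,-.095,.06],loss='soft_l1'); p=r.x; print(p); print(f(p).reshape(-1,2).round(1).tolist())
s=L['wrist2']; a=p[2]; iT=lambda q:np.array([[np.cos(a),np.sin(a)],[-np.sin(a),np.cos(a)]])@(q[:2]-p[:2])*1000
for nm,uv,z in[('knob',(311,245),.09),('tip',(245,222),.062),('mark',(253,212),.0605),('idx1',(145,166),.074),('idx2',(214,198),.074),('wing1',(174,155),.099),('wing2',(170,215),.099)]:
    w=px2w(s,*uv,z); print(nm,w.round(4),iT(w).round(1))
for nm,b in[('knob',(0,-100,78)),('fast',(0,0,89)),('panel',(0,48,74))]: print(nm,T(p,b))
E
python3 goto.py 0.5466 -0.1944 0.089
```

```text
[ 0.53937619 -0.09330984  0.06095694]
[[-2.7, -0.6], [-0.8, 1.8], [0.8, -1.0], [-1.5, -0.9], [-2.4, -0.9], [-0.8, -0.5], [-1.4, 0.2], [-2.8, -2.7], [0.0, 0.4], [0.6, -0.2], [-1.3, -1.5], [-3.5, -2.0], [1.7, 4.4], [1.4, -0.0], [0.7, 6.1], [0.7, -0.3], [3.9, -0.7]]
knob [ 0.5491 -0.1905  0.09  ] [  3.8 -97.6]
tip [ 0.5321 -0.142   0.062 ] [-10.2 -48.1]
mark [ 0.5417 -0.1437  0.0605] [ -0.8 -50.4]
idx1 [ 0.5373 -0.0656  0.074 ] [-0.3 27.8]
idx2 [ 0.5408 -0.1161  0.074 ] [ -0.  -22.8]
wing1 [ 0.5602 -0.0886  0.099 ] [21.1  3.4]
wing2 [ 0.5242 -0.1009  0.099 ] [-15.6  -6.6]
knob [ 0.54546811 -0.19312411  0.078     ]
fast [ 0.53937619 -0.09330984  0.089     ]
panel [ 0.53645207 -0.04539899  0.074     ]
t 1.7 pos [ 0.541  -0.1996  0.1646] xang 0.523 F [ 0.1 -0.6  0.4] M [ 0.04  0.05 -0.01] w 0.0606 q6 0.65 toolshift [ 0.0077 -0.0014  0.0756]
```

step_arm:
  plan:
    - [0.008,-0.003,0.03,0,0.3]
    - [0,0,0.03,0,0.3]
    - [0,0,0.012,0,0.3]
    - [0,0,0,0,0.3]

```text
time_s: 2.2
ee_pos: [0.5465, -0.1929, 0.0917]
tool_rot: [-0.001, 0.964, 0.266, -0.002]
wrist_force: [-1.2, -0.5, -0.3]
width: 0.0601
```

```bash
python3 goto.py 0.5465 -0.193 0.089
```

```text
t 2.2 pos [ 0.5465 -0.1929  0.0917] xang 0.537 F [-1.2 -0.5 -0.3] M [ 0.02  0.06 -0.06] w 0.0601 q6 0.65 toolshift [-0.      0.0001  0.0026]
```

step_arm:
  plan:
    - [0,0,0.002,0,0]
    - [0,0,0,0,-0.4]
    - [0,0,0,0,-0.7]
    - [0,0,0,0,-0.7]
    - [0,0,0,0,-0.7]
    - [0,0,0,0,-0.7]
  newtons: 20

```text
time_s: 2.95
ee_pos: [0.5465, -0.1918, 0.0923]
tool_rot: [-0.002, 0.964, 0.267, -0.001]
wrist_force: [1.3, -0.7, -4.9]
width: 0.0314
```

```bash
python3 goto.py 0.5465 -0.193 0.089
```

```text
t 2.95 pos [ 0.5465 -0.1918  0.0923] xang 0.54 F [ 1.3 -0.7 -4.9] M [-0.22 -0.11 -0.04] w 0.0314 q6 0.65 toolshift [-0.0006  0.001   0.0033]
```

step_arm:
  plan:
    - [0,0,0,-0.15,-0.7]
    - [0,0,0,-0.15,-0.7]
    - [0,0,0,-0.15,-0.7]
    - [0,0,0,-0.15,-0.7]
    - [0,0,0,-0.15,-0.7]
    - [0,0,0,-0.15,-0.7]
    - [0,0,0,-0.15,-0.7]
    - [0,0,0,0,-0.7]

```text
time_s: 3.95
ee_pos: [0.5464, -0.1917, 0.0922]
tool_rot: [-0.003, 0.689, 0.725, 0.0]
wrist_force: [0.8, 1.0, -2.6]
width: 0.0314
```

```bash
python3 goto.py 0.5465 -0.193 0.089
```

```text
t 3.95 pos [ 0.5464 -0.1917  0.0922] xang 1.622 F [ 0.8  1.  -2.6] M [ 0.18 -0.02  0.06] w 0.0314 q6 -0.43 toolshift [-0.0013  0.0001  0.0032]
```

step_arm:
  plan:
    - [0,0,0,-0.15,-0.7]
    - [0,0,0,-0.15,-0.7]
    - [0,0,0,-0.15,-0.7]
    - [0,0,0,0,-0.7]
    - [0,0,0,0,-0.7]

```text
time_s: 4.58
ee_pos: [0.5463, -0.1917, 0.0923]
tool_rot: [-0.003, 0.514, 0.858, 0.001]
wrist_force: [-0.4, 0.6, -2.9]
width: 0.0317
```

```bash
python3 goto.py 0.5465 -0.193 0.089
python3 - <<'E'
from h import *
s=snap('wrist','wrist3')
E
```

```text
t 4.575 pos [ 0.5463 -0.1917  0.0923] xang 2.062 F [-0.4  0.6 -2.9] M [ 0.16 -0.02  0.04] w 0.0317 q6 -0.88 toolshift [-0.0012 -0.0004  0.0032]
```

View pics/wrist3.png

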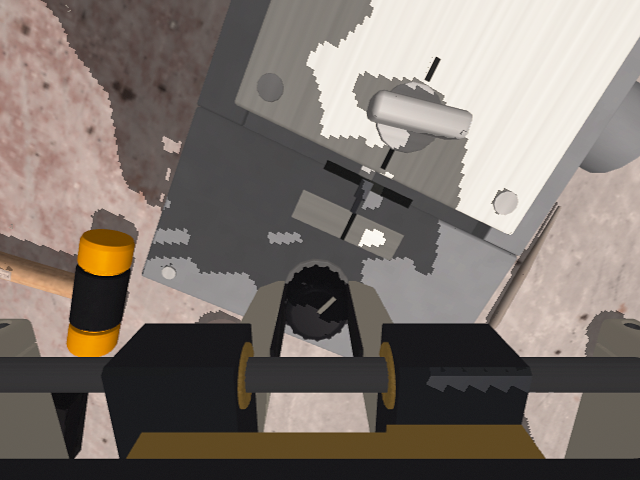

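Run:
```python
import cv2
c=cv2.imread('pics/wrist3.png')[150:260,280:420]; c=cv2.convertScaleAbs(c,alpha=1.8)
cv2.imwrite('pics/c3.png',cv2.resize(c,None,fx=5,fy=5,interpolation=cv2.INTER_CUBIC))
```

```text
(no output)
```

View pics/c3.png

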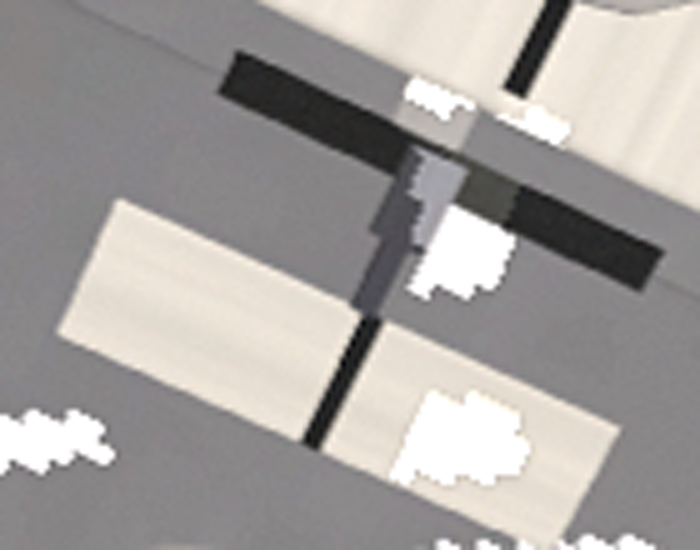

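step_arm:
  plan:
    - [0,0,0,0,0.2]
    - [0,0,0,0,0.2]
    - [0,0,-0.03,0,0.2]
    - [0,0,-0.03,0,0.2]
    - [0,0,0,0.175,0.2]
    - [0,0,0,0.175,0.2]
    - [0,0,0,0.175,0.2]
    - [0,0,0,0.175,0.2]
    - [0,0,0,0.175,0.2]
    - [0,0,0,0.175,0.2]
    - [0,0,0,0.175,0.2]
    - [0,0,0,0.175,0.2]
    - [0,0,0,0.175,0.2]
    - [0,0,0,0.175,0.2]
    - [0.008,-0.025,0,0,0.2]
    - [0.008,-0.025,0,0,0.2]
    - [0,0,0,0,0.2]

```text
time_s: 6.75
ee_pos: [0.5518, -0.1402, 0.1584]
tool_rot: [-0.0, 0.993, 0.117, 0.001]
wrist_force: [-0.6, -0.6, 0.5]
width: 0.0555
```

```bash
python3 goto.py 0.5394 -0.0935 0.103
python3 - <<'E'
from h import *
s=snap('wrist','wrist4')
E
```

```text
t 6.75 pos [ 0.5518 -0.1402  0.1584] xang 0.236 F [-0.6 -0.6  0.5] M [ 0.08  0.   -0.03] w 0.0555 q6 1.04 toolshift [-0.0013 -0.0483  0.0554]
```

View pics/wrist4.png

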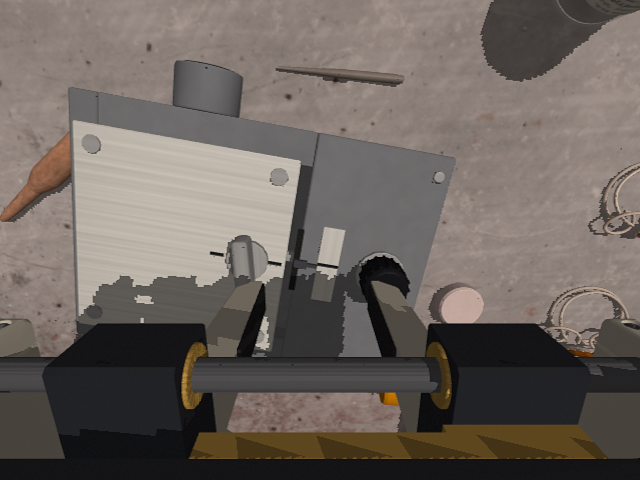

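Run:
```python
from h import *
for n,a,b in[('wrist2',(174,155),(170,215)),('wrist3',(372,103),(471,121)),('wrist4',(238,237),(247,278))]:
    s=load(n);A=px2w(s,*a,.099);B=px2w(s,*b,.099);d=A-B
    if d[0]<0:d=-d
    print(n,((A+B)/2).round(4),np.hypot(*d[:2]).round(4),np.arctan2(d[1],d[0]).round(3))
for n,a,b in[('wrist2',(145,166),(214,198)),('wrist3',(436,58),(386,167)),('wrist4',(210,253.5),(281,265))]:
    s=load(n);A=px2w(s,*a,.074);B=px2w(s,*b,.074);d=A-B;print(n,((A+B)/2).round(4),np.arctan2(d[1],d[0]))
g=cv2.imread('pics/wrist4.png')[220:300,195:300]; cv2.imwrite('pics/c4.png',cv2.resize(g,None,fx=6,fy=6,interpolation=cv2.INTER_CUBIC))
```

```text
wrist2 [ 0.5422 -0.0947  0.099 ] 0.038 0.327
wrist3 [ 0.5386 -0.0923  0.099 ] 0.0393 0.324
wrist4 [ 0.5487 -0.0923  0.099 ] 0.0284 0.377
wrist2 [ 0.5391 -0.0909  0.074 ] 1.638364130467993
wrist3 [ 0.5399 -0.0905  0.074 ] 1.6719767175842637
wrist4 [ 0.5383 -0.0911  0.074 ] 1.633153951660997
```

View pics/c4.png

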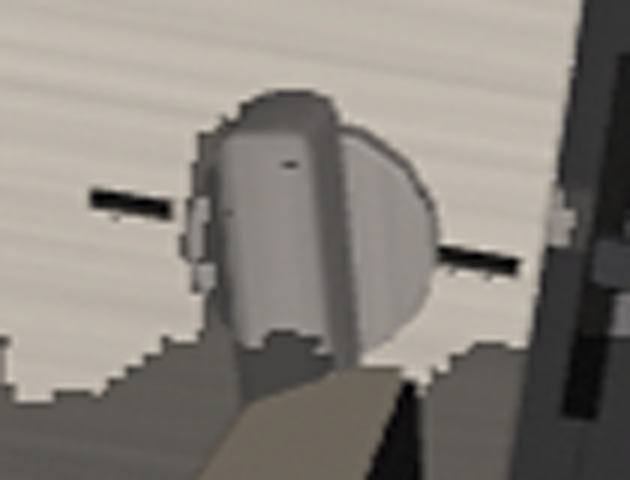

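step_arm:
  plan:
    - [-0.001,-0.03,0,0,0.2]
    - [0,-0.02,0,0,0.0]
    - [0,0,0,-0.085,0.0]
    - [0,0,0.01,0,0.0]

```text
time_s: 7.3
ee_pos: [0.5394, -0.0932, 0.1491]
tool_rot: [0.001, 0.987, 0.159, 0.002]
wrist_force: [0.1, -0.5, -0.1]
width: 0.0463
```

```bash
python3 goto.py 0.5395 -0.092 0.104
```

```text
t 7.3 pos [ 0.5394 -0.0932  0.1491] xang 0.319 F [ 0.1 -0.5 -0.1] M [ 0.06  0.07 -0.01] w 0.0463 q6 1.03 toolshift [ 0.0003 -0.0012  0.0451]
```

Aligned; descend, then close gently.

step_arm:
  plan:
    - [0,-0.001,0.02,0,0]
    - [0,0,0.018,0,0]
    - [0,0,0.005,0,0]
    - [0,0,0,0,-0.4]
    - [0,0,0,0,-0.7]
    - [0,0,0,0,-0.9]
    - [0,0,0,0,-0.9]
    - [0,0,0,0,-0.9]
  newtons: 20

```text
time_s: 8.3
ee_pos: [0.5386, -0.0925, 0.1017]
tool_rot: [0.0, 0.988, 0.156, 0.001]
wrist_force: [-1.3, 0.9, -1.9]
width: 0.0108
```

```bash
python3 goto.py 0.5395 -0.092 0.104
```

```text
t 8.3 pos [ 0.5386 -0.0925  0.1017] xang 0.314 F [-1.3  0.9 -1.9] M [ 0.41  0.32 -0.01] w 0.0108 q6 1.04 toolshift [ 0.001  -0.0002 -0.0023]
```

step_arm:
  plan:
    - [0,0,0,-0.16,-0.9]
    - [0,0,0,-0.16,-0.9]
    - [0,0,0,-0.16,-0.9]
    - [0,0,0,-0.16,-0.9]
    - [0,0,0,-0.16,-0.9]
    - [0,0,0,-0.16,-0.9]
    - [0,0,0,-0.16,-0.9]
    - [0,0,0,-0.16,-0.9]
    - [0,0,0,0,-0.9]
    - [0,0,0,0,-0.9]

```text
time_s: 9.55
ee_pos: [0.54, -0.0935, 0.1017]
tool_rot: [0.003, 0.686, 0.728, 0.001]
wrist_force: [0.1, 0.5, -1.7]
width: 0.011
```

```bash
python3 goto.py 0.5395 -0.092 0.104
```

```text
t 9.55 pos [ 0.54   -0.0935  0.1017] xang 1.63 F [ 0.1  0.5 -1.7] M [0.24 0.05 0.07] w 0.011 q6 -0.28 toolshift [ 0.0015 -0.0004 -0.0023]
```

step_arm:
  plan:
    - [0,0,0,0,-0.9]
    - [0,0,0.003,0,-0.9]
    - [0,0,0.003,0,-0.9]
    - [0,0,0,0,-0.9]
  newtons: 45

```text
time_s: 10.05
ee_pos: [0.5401, -0.0935, 0.0962]
tool_rot: [0.004, 0.688, 0.726, 0.002]
wrist_force: [-2.8, 1.9, 5.1]
width: 0.0106
```

```bash
python3 goto.py 0.5395 -0.092 0.0917
```

```text
t 10.05 pos [ 0.5401 -0.0935  0.0962] xang 1.625 F [-2.8  1.9  5.1] M [0.35 0.67 0.05] w 0.0106 q6 -0.27 toolshift [ 0.0015 -0.0005  0.0045]
```

step_arm:
  plan:
    - [0,0,0.003,0,-0.9]
    - [0,0,0.003,0,-0.9]
    - [0,0,0.002,0,-0.9]
    - [0,0,0.001,0,-0.9]

```text
time_s: 10.55
ee_pos: [0.5401, -0.0935, 0.0916]
tool_rot: [0.004, 0.688, 0.726, 0.002]
wrist_force: [-9.2, 3.7, 11.9]
width: 0.0103
```

```bash
python3 goto.py 0.5395 -0.092 0.0917
```

```text
t 10.55 pos [ 0.5401 -0.0935  0.0916] xang 1.624 F [-9.2  3.7 11.9] M [0.69 1.83 0.07] w 0.0103 q6 -0.27 toolshift [ 0.0015 -0.0006 -0.0001]
```

step_arm:
  plan:
    - [0,0,0.003,0,-0.9]
    - [0,0,0.003,0,-0.9]
    - [0,0,0.003,0,-0.9]

```text
time_s: 10.92
ee_pos: [0.5403, -0.0936, 0.0912]
tool_rot: [0.004, 0.688, 0.725, 0.002]
wrist_force: [-22.9, 5.4, 38.7]
width: 0.0104
```

```bash
python3 goto.py 0.5395 -0.092 0.0917
python3 - <<'E'
from h import *
ims=[]
for n in('side','scene'):
    s=snap(n,n+'9'); u,v=map(int,w2px(s,(.54,-.095,.07))); print(n,u,v)
    g=s['color'][v-60:v+60,u-80:u+80,::-1]; ims.append(cv2.resize(g,(560 if 0 else 400,300),interpolation=cv2.INTER_CUBIC))
cv2.imwrite('pics/c9.png',cv2.convertScaleAbs(np.hstack(ims),alpha=1.3))
E
```

```text
t 10.925 pos [ 0.5403 -0.0936  0.0912] xang 1.623 F [-22.9   5.4  38.7] M [1.17 4.31 0.04] w 0.0104 q6 -0.27 toolshift [ 0.0016 -0.0007 -0.0005]
side 360 277
scene 330 305
```

View pics/c9.png

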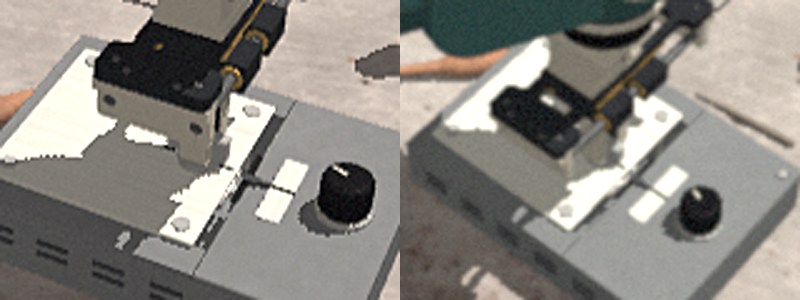

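step_arm:
  plan:
    - [0,0,0.001,0,-0.9]
    - [0,0,0.001,0,-0.9]
    - [0,0,0.001,0,-0.9]
    - [0,0,0.001,0,-0.9]

```text
time_s: 11.52
ee_pos: [0.5401, -0.0935, 0.0915]
tool_rot: [0.004, 0.689, 0.725, 0.002]
wrist_force: [-8.4, 2.7, 14.7]
width: 0.0108
```

```bash
python3 goto.py 0.5395 -0.092 0.0917
```

```text
t 11.525 pos [ 0.5401 -0.0935  0.0915] xang 1.622 F [-8.4  2.7 14.7] M [0.56 1.71 0.04] w 0.0108 q6 -0.27 toolshift [ 0.0015 -0.0005 -0.0002]
```

```bash
python3 -c "
from h import *
workorder.hand_in()"; python3 goto.py 0.5395 -0.092 0.0917
```

```text
the job is handed in; nothing more can be done
the job is handed in; nothing more can be done
```

I did all three steps and handed the job in at about 11.5 s, with the gripper still holding the wing and pressing the panel shut. The hand-in gives no verdict.

- **Adjusting knob:** I turned it about 1.5 rad anticlockwise. A close-up from the wrist camera showed the pointer tip at the mark, within about 0.5 mm. Later pictures still showed it there.
- **Fastener:** I gripped the wing and turned it about 1.3 rad anticlockwise. It finished at 1.62–1.63 rad in the world frame, against about 1.64 measured for the index lines. I took this from the gripper's angle, because the gripper hid the wing in the last pictures.
- **Panel:** Pressed down by the wing, it met a hard stop about 10 mm down, where the force jumped from 12 to 39 N within 0.4 mm. That is well past the 2 mm where a misaligned fastener would have stopped it. I eased off to about 15 N and held that at hand-in.
- **Loose things:** I never went near them, and what the last pictures showed of them looked undisturbed. I did not measure their positions at the end.

**Unexplained reading:** while pressing there was also a sideways force on the wrist, 23 N at the peak and about 8 N at the end. I did not trace its cause.

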